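Shake drying tablets evenly over a storage tray

ROBOT

A 6-joint arm with a two-finger parallel gripper is mounted at the origin on a cart in front of the work surface, level with it; the furniture and walls round the work are solid. World frame = base frame: x ahead of the robot, y to its left, z up, the work surface at z = 0. Lengths are in m, angles in degrees, forces in N, time in s.
With the tool pointing down it reaches from about 0.25 to 0.725 m from the base axis. Payload 9.7 kg.
Tool frame: the origin (TCP) lies midway between the tips of the shut fingers; the grasp point (between the pads) lies bot.hold_point_z behind it (bot.hold_point_z is the distance from the TCP to the grasp point, in m); z points along the fingers, y is the line along which they close (so a half turn about z gives the same grasp; the last joint's range is limited). The gripper opens to 85 mm and grips with 20 to 120 N. Pads are 22 mm wide; open, the fingers measure 114 mm over their backs; the gripper's body (76 mm by 85 mm) begins 54 mm behind the grasp point. The pads swing forward as they close: fully open they stand 13 mm farther back than shut.
Start: joints at [-63.025, 4.979, 10.078, 95.1, 0, 90], TCP at [0.249, -0.49, 0.231] pointing down, gripper open.
Joint ranges: [-179.16, 179.16], [-48.56, 103.87], [-65.8, 70.77], [-126.05, 130.52], [-82.76, 87.17], [-180, 180]. Speed limits (degrees/s): [127.2, 127.2, 147.25, 180, 180, 180].

INTERFACE

Orientations are given as [roll, pitch, yaw] about the fixed x, y, z axes, in that order (R = Rz(yaw) Ry(pitch) Rx(roll)).
In Python, from workcell import bot, camera, camera_model, ticket gives the robot as it stands.
- The arm moves only by the tool send_rows, never from a script. Its argument "targets" is text: rows parted by semicolons, each of 5 numbers parted by spaces: the shift along the tool's x, y, z in mm, then the turn about the tool's z in degrees, then the closure in counts, from 0 (fully open) to 255 (shut). A call has 1 to 20 rows; each row is the pose to reach, as a shift and turn from the pose commanded when the call began, along the tool's axes at that moment; what a row does not reach only later rows make up. A row lasts 1/8 s, in which the tool goes at most 62.5 mm and 10.7 degrees, less where a joint would pass 70% of its speed; a pose out of reach is approached as far as the arm can. A call with a gripper value outside its range is refused whole. The fingers move at their own pace and stop on an object; "newtons" is the grip in N (left out, the last holds). Time passes only in rows, so rows that repeat a pose let the fingers close. It gives the time, the measured TCP pose, the force, the opening and the grip force at its end, in the units of the state.
- bot.get_obs(): the state, without advancing time (a new reading comes with each control period).
- camera(name): name is "scene" or "top" or "wrist"; returns the picture (400x640x3 uint8, blue, green, red); there is no depth.
- camera_model(name): a dict with "K" (3x3 intrinsics, pixels), "pose" (4x4, takes a point from camera to world coordinates); the wrist camera has in their place "T_tool_cam" (4x4, takes a point from camera to tool coordinates, whose origin is the TCP and whose axes are the flange's). Camera axes: x right, y down, z forward; pixel columns grow to the right and rows downward; lengths in m; the calibration is good to about 2 mm. A picture is of the moment at which its call begins: read the wrist's pose just before it. camera_model takes no time and is no camera call.
- ticket.job_done(): hands the job in; it is judged then, once.
The state is a dict: "time": time; "q": joint angles; "qd": joint speeds; "joint_efforts": joint torques, N m; "ee_pos": TCP position; "tcp_rot": TCP orientation; "wrist_force": force on the tool from outside, world axes, zero at the start; "torque": the same for the moment, N m; "opening": finger opening in m; "grasp_force": force on a finger pad.
Only numpy, scipy, OpenCV 4.12 (cv2) and the standard library are available. Lean on these libraries where they do the work, as an engineer would, in place of code of your own. Each camera call takes 0.05 s, during which the arm holds its last target. There are 200 camera calls.

TASK

Pick up the aluminium shaker and shake its eight drying tablets out evenly over the grey tray: all eight must land in the tray, with at least two in each of the three compartments, and the gripper must not touch a tablet. Then stand the empty shaker back level on its cork mat and let go; leave the blower, the hand stamp and the mug standing where they are.

Things in the scene. Friction and masses are not known exactly. Their poses are not given: they have to be found in the camera images.
- shaker: the shaker: a plain aluminium open-topped trough scoop, 147 mm long, 34 wide, 40 high, about 160 g, 3 mm walls and floor. Origin: on the flat underside, 70 mm ahead of the back wall; x axis points out of the spout. Straight sides to x = +45 mm, then a slightly narrower, lower spout open at the top and front. It starts level on the cork mat, the eight tablets lying flat in it
- shaker_grip (a point): on the shaker's centreline at x = -10, 21 mm above its underside: between the ribbed straight sides, 34 mm apart, where it is best held from above; the walls reach 19 mm above this point. The tablets lie between these sides, below the gripper
- shaker_spout (a point): middle of the spout's open front edge on the inner floor, 77 mm ahead of the shaker's origin, 3 mm above its underside; the spout is 22 mm wide inside, 28 high, has no lip. Tablets slide by themselves on the smooth floor at about 16 to 23 degrees of downward tilt (differs from start to start); shaking along its length makes them creep at less
- mat: cork mat 155 x 75 x 4 mm, fixed to the desk, on which the shaker starts and must end; origin at the middle of its underside, x along its length
- tray: grey plastic tray, 100 (x) x 270 (y) x 22 mm high, fixed; walls and two cross walls 4 mm thick, floor 4 mm; three equal open compartments in a row along y; small grip tabs at both ends 6 mm beyond. Origin at the middle of its underside
- bay_a (a point): centre of the inner floor of the tray's compartment at its -y end (inside 92 x about 85 mm, walls 18 mm above this floor; axes as the tray's)
- bay_b (a point): centre of the inner floor of the tray's compartment at its middle (inside 92 x about 85 mm, walls 18 mm above this floor; axes as the tray's)
- bay_c (a point): centre of the inner floor of the tray's compartment at its +y end (inside 92 x about 85 mm, walls 18 mm above this floor; axes as the tray's)
- tablet_0: white drying tablet, a disc 16 mm across and 10 mm thick, 10 g; origin at its middle
- tablet_1: white drying tablet, a disc 16 mm across and 10 mm thick, 10 g; origin at its middle
- tablet_2: white drying tablet, a disc 16 mm across and 10 mm thick, 10 g; origin at its middle
- tablet_3: white drying tablet, a disc 16 mm across and 10 mm thick, 10 g; origin at its middle
- tablet_4: white drying tablet, a disc 16 mm across and 10 mm thick, 10 g; origin at its middle
- tablet_5: white drying tablet, a disc 16 mm across and 10 mm thick, 10 g; origin at its middle
- tablet_6: white drying tablet, a disc 16 mm across and 10 mm thick, 10 g; origin at its middle
- tablet_7: white drying tablet, a disc 16 mm across and 10 mm thick, 10 g; origin at its middle
- blower: black rubber dust blower standing upright, 53 mm across, 107 mm tall, loose; bystander, origin at the middle of its foot
- stamp: blue hand stamp with black side frame, standing, 30 x 42 mm, 76 mm tall, loose; bystander, origin at the middle of its foot
- mug: orange mug, 81 mm across with a handle (113 mm over it, at its -y side), 101 mm tall, loose; bystander, origin at the middle of its foot
- desk_lamp: desk lamp, an obstacle for the arm: round base and post about 145 mm ahead of and 60 mm right (-y) of this origin, the post up to z = 0.41 m leaning 60 mm farther back; from its top a thin arm rises towards the robot to about straight above this origin at z = 0.75 m, where the lamp head hangs (lowest at about z = 0.65 m)
- laptop: open laptop, fixed, an obstacle: its screen stands up to z = 0.32 m, upper edge about from 110 mm ahead and 250 mm right (-y) of this origin to 260 mm ahead and 95 mm left (+y) of it

How it is judged:
By the outcome, as a careful person would: the job done as asked, in the order asked, and still so for the second after the job is handed in, with the robot touching nothing.
It also fails if it takes over 72 s, if anything falls off the work surface, if the arm or the gripper's body presses on something with over 40 N, if the wrist force passes 120 N, or if a joint passes its speed limit or range.

## Working session

There is one attempt and no reset: what is moved stays moved. The work goes in short steps, Python scripts to look and compute and a tool call to move; the robot and the scene stay as the last step left them, time stands still between calls to the robot, and variables do not carry over. Pictures are saved under pics/ and viewed, at most 13 in all, crops included, and the job is handed in when it is done.

Besides the shell and the picture viewer there is one more tool, called as name(argument=value, ...), one argument or row to a line, values as JSON. send_rows: Moves the arm, as the interface text tells. Its arguments: {"type":"object","properties":{"targets":{"type":"string"},"newtons":{"type":"number"}},"required":["targets"]}

```bash
ls; mkdir -p pics; python3 - <<'E'
from workcell import bot,camera,camera_model
import cv2,numpy as np
np.set_printoptions(precision=4,suppress=True)
print(bot.get_obs(),bot.hold_point_z)
for n in("scene","top"):
    cv2.imwrite(f"pics/{n}0.png",camera(n)); m=camera_model(n); print(n,m["K"],m["pose"])
print(camera_model("wrist"))
E
```

```text
pics
{'time': 0.0, 'q': array([-63.0266,   5.0124,  10.0358,  95.0974,   0.0012,  90.0001]), 'qd': array([ 0.0289,  0.0549,  0.0673,  0.0349,  0.0078, -0.0205]), 'joint_efforts': array([  0.0018, -52.0401,  46.4798,   0.0168,   0.0001,   0.    ]), 'ee_pos': array([ 0.2494, -0.49  ,  0.2306]), 'tcp_rot': array([-179.9261,   -0.0012,   26.9734]), 'wrist_force': array([-0.1681,  0.5196,  0.1787]), 'torque': array([-0.0032, -0.0051,  0.0176]), 'grasp_force': 0.0, 'opening': 0.08563838070266738} 0.0187
scene [[512.3503   0.     318.7663]
 [  0.     512.3503 201.8174]
 [  0.       0.       1.    ]] [[-0.8264 -0.4031  0.3931 -0.019 ]
 [-0.5631  0.5936 -0.575   0.8243]
 [-0.0015 -0.6965 -0.7176  1.1145]
 [ 0.      0.      0.      1.    ]]
top [[392.6288   0.     320.9788]
 [  0.     392.6288 203.0929]
 [  0.       0.       1.    ]] [[ 0.0204 -0.9813  0.1915  0.3258]
 [-0.9998 -0.021  -0.0011 -0.0031]
 [ 0.0051 -0.1915 -0.9815  1.1334]
 [ 0.      0.      0.      1.    ]]
{'K': array([[326.1856,   0.    , 318.828 ],
       [  0.    , 326.1856, 203.0037],
       [  0.    ,   0.    ,   1.    ]]), 'T_tool_cam': array([[-0.0005, -0.9628, -0.2702,  0.0682],
       [ 1.    , -0.0005, -0.0002,  0.0003],
       [ 0.    , -0.2702,  0.9628, -0.1425],
       [ 0.    ,  0.    ,  0.    ,  1.    ]])}
```

View pics/top0.png

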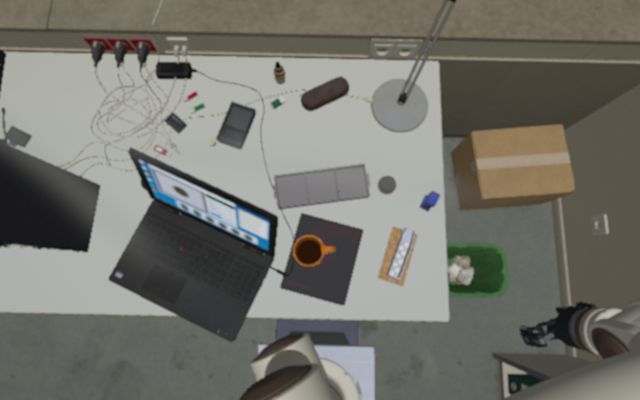

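View pics/scene0.png

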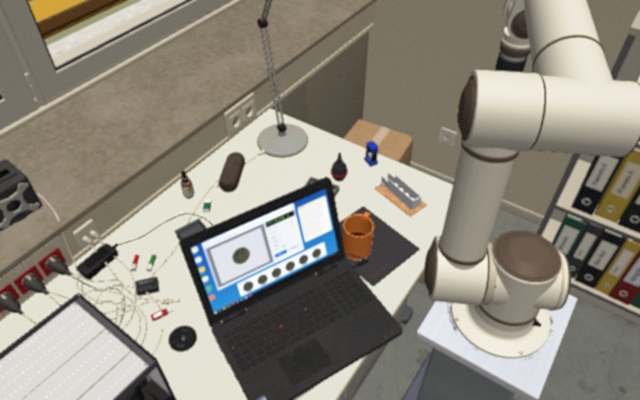

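The top view shows the mat and shaker at about (398,255), the tray at (322,187), the blower at (387,185), the stamp at (430,200) and the mug at (309,250) with its handle to the right. The scene view agrees. I'll zoom in for corner coordinates.

```bash
cat > h.py <<'E'
from workcell import bot,camera,camera_model
import cv2,numpy as np
from scipy.spatial.transform import Rotation as R
np.set_printoptions(precision=4,suppress=True)
def model(n):
    m=camera_model(n)
    if n!="wrist": return m["K"],m["pose"]
    o=bot.get_obs(); T=np.eye(4); T[:3,:3]=R.from_euler("xyz",o["tcp_rot"],degrees=True).as_matrix(); T[:3,3]=o["ee_pos"]
    return m["K"],T@m["T_tool_cam"]
def ray(KP,uv,z):
    K,P=KP; d=P[:3,:3]@np.linalg.solve(K,[*uv,1]); o=P[:3,3]; return o+d*(z-o[2])/d[2]
def proj(KP,p):
    K,P=KP; c=K@(P[:3,:3].T@(np.array(p)-P[:3,3])); return c[:2]/c[2]
E
python3 - <<'E'
import cv2
i=cv2.imread("pics/top0.png")[150:310,260:460]
cv2.imwrite("pics/crop.png",cv2.resize(i,None,fx=3.75,fy=3.75,interpolation=cv2.INTER_CUBIC)[:600])
E
```

```text
(no output)
```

View pics/crop.png

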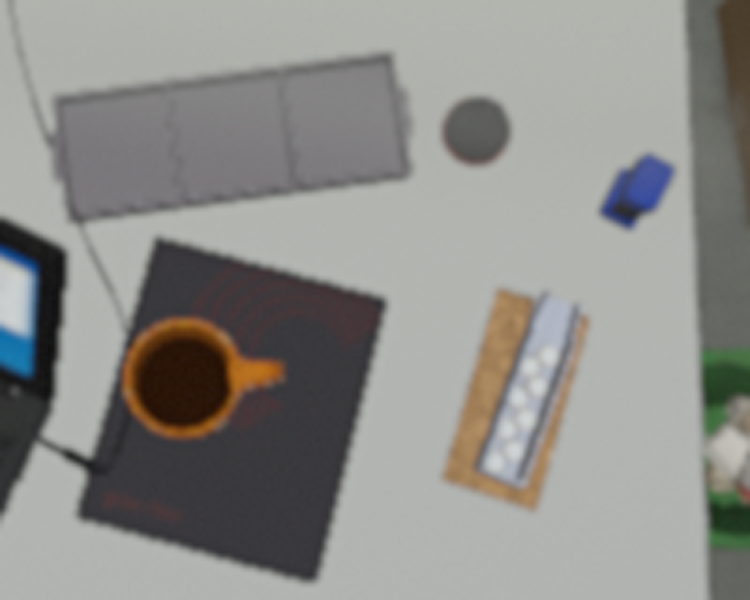

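The tray's rim corners are at crop (57,98), (390,55), (410,177) and (75,220). The mat's are at (500,288), (590,320), (537,508) and (443,480). The shaker's closed back is near (500,478), and its spout points up and right to about (560,298).

```bash
python3 - <<'E'
from h import *
M=model("top")
f=lambda c,z: ray(M,(260+c[0]/3.75,150+c[1]/3.75),z)[:2]
T=np.array([f(c,.022) for c in[(57,98),(390,55),(410,177),(75,220)]]);print("tray",T,T.mean(0),np.linalg.norm(np.diff(T,axis=0),axis=1))
d=(T[0]+T[3]-T[1]-T[2]);print("tray y dir deg",np.degrees(np.arctan2(d[1],d[0])))
C=np.array([f(c,.004) for c in[(500,288),(590,320),(537,508),(443,480)]]);print("mat",C,C.mean(0),np.linalg.norm(np.diff(C,axis=0),axis=1))
d=C[0]+C[1]-C[2]-C[3];print("mat x dir",np.degrees(np.arctan2(d[1],d[0])))
b=f((500,478),.044);s=f((560,298),.035);d=s-b;print("shaker back,spout",b,s,np.linalg.norm(d),np.degrees(np.arctan2(d[1],d[0])),"grip",b+d/np.linalg.norm(d)*.06)
print("blower",f((477,130),.06),"stamp",f((637,190),.05),"mug",f((182,377),.1),f((283,372),.07))
E
```

```text
tray [[ 0.62    0.131 ]
 [ 0.6605 -0.1285]
 [ 0.563  -0.1439]
 [ 0.5238  0.1131]] [ 0.5918 -0.0071] [0.2627 0.0987 0.26  ]
tray y dir deg 98.77153944050163
mat [[ 0.4806 -0.2155]
 [ 0.4573 -0.2845]
 [ 0.3146 -0.2408]
 [ 0.3339 -0.1703]] [ 0.3966 -0.2278] [0.0728 0.1492 0.0731]
mat x dir -17.063498325566858
shaker back,spout [ 0.3359 -0.2059] [ 0.4698 -0.2547] 0.14250699169391753 -20.005180185805433 grip [ 0.3922 -0.2264]
blower [ 0.592  -0.1895] stamp [ 0.5507 -0.311 ] mug [0.4001 0.0258] [ 0.4074 -0.0459]
```

send_rows(
  targets="247 -170 50 45 0;247 -170 50 45 0;247 -170 50 45 0;247 -170 50 45 0;247 -170 50 45 0;247 -170 50 45 0;247 -170 50 45 0;247 -170 50 45 0",
  newtons=50,
)

```text
time: 1.1
ee_pos: [0.3921, -0.2277, 0.1815]
tcp_rot: [180.0, -0.0, -18.1]
wrist_force: [-0.5, 0.5, -0.4]
opening: 0.0857
grasp_force: 0.0
```

```bash
python3 - <<'E'
from h import *
o=bot.get_obs();print(o["ee_pos"],o["tcp_rot"],o["q"],o["time"])
M=model("wrist");cv2.imwrite("pics/w1.png",camera("wrist"))
print([proj(M,(.392,-.226,.025)),proj(M,(.4698,-.2547,.007))])
E
```

```text
[ 0.3921 -0.2277  0.1815] [179.9796  -0.0073 -18.0553] [-30.127   -8.9642  -8.9966  89.9562  -0.0184 167.9283] 1.1
[array([316.7838, 187.8453]), array([320.1273,  96.0152])]
```

View pics/w1.png

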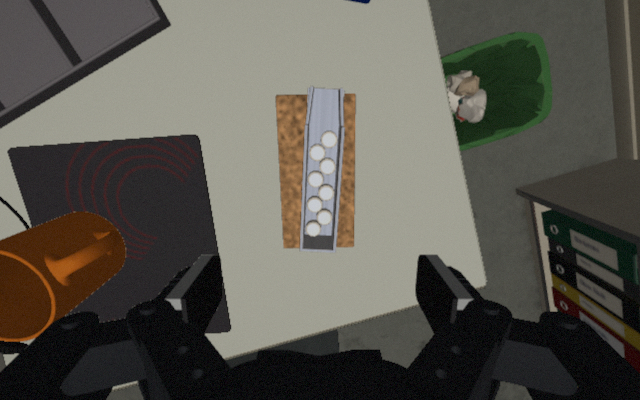

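The wrist view shows the shaker running from its back at (318,250) to its spout at (326,88). The tablets lie in a zigzag between rows 140 and 230, and the mat corners are at (277,96), (355,94), (354,248) and (284,248).

```bash
python3 - <<'E'
from h import *
M=model("wrist");o=bot.get_obs();p=o["ee_pos"]
b=ray(M,(318.5,250),.044)[:2];s=ray(M,(326.5,88),.034)[:2];d=s-b;L=np.linalg.norm(d);d/=L
C=np.array([ray(M,c,.004)[:2] for c in[(277,96),(355,94),(354,248),(284,248)]])
g=b+d*.061
print(b,s,L,np.degrees(np.arctan2(d[1],d[0])),"grip",g,"mat",C.mean(0),C)
e=C[0]+C[1]-C[2]-C[3];print(np.degrees(np.arctan2(e[1],e[0])))
y=np.radians(o["tcp_rot"][2]);D=g-p[:2]
print("tool shift",D@[np.cos(y),np.sin(y)],D@[np.sin(y),-np.cos(y)])
E
```

```text
[ 0.3393 -0.2106] [ 0.4731 -0.2614] 0.14307371603667604 -20.82979789436615 grip [ 0.3964 -0.2323] mat [ 0.3982 -0.2289] [[ 0.4824 -0.2167]
 [ 0.4614 -0.2863]
 [ 0.313  -0.2415]
 [ 0.3361 -0.171 ]]
-17.065543285829158
tool shift 0.005455303910123049 0.0029368112322710038
```

send_rows(
  targets="5 3 60 2.5 0;5 3 115 2.5 0;5 3 160 2.5 0;5 3 175 2.5 0;5 3 175 2.5 0;5 3 175 2.5 255;5 3 175 2.5 255;5 3 175 2.5 255;5 3 175 2.5 255;5 3 175 2.5 255;5 3 175 2.5 255;5 3 175 2.5 255",
  newtons=60,
)

```text
time: 2.65
ee_pos: [0.397, -0.2314, 0.0074]
tcp_rot: [180.0, -0.1, -20.5]
wrist_force: [-0.6, -0.5, 6.1]
opening: 0.0328
grasp_force: 60.8
```

send_rows(
  targets="0 0 -8 0 255;0 0 -20 0 255;0 0 -35 0 255;-1 -6 -45 -4 255;-2 -16 -52 -10 255;-3 -30 -55 -17 255;-5 -45 -55 -24 255;-7 -60 -55 -32 255;-9 -75 -55 -40 255;-11 -90 -55 -48 255;-13 -105 -55 -56 255;-15 -120 -55 -63 255;-16 -131 -55 -68 255;-16 -137 -55 -70.5 255;-16 -137 -55 -70.5 255",
)

```text
time: 4.53
ee_pos: [0.4296, -0.097, 0.0617]
tcp_rot: [180.0, -0.0, 50.0]
wrist_force: [-0.2, -0.4, -1.5]
opening: 0.0332
grasp_force: 59.8
```

```bash
python3 - <<'E'
from h import *
cv2.imwrite("pics/w2.png",camera("wrist"));print(bot.get_obs()["q"])
E
```

```text
[-12.75   -10.0365 -23.1742  76.8442  -0.0056 117.3376]
```

View pics/w2.png

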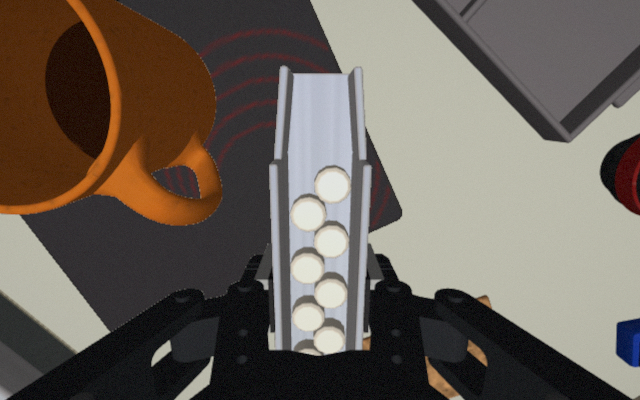

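The tablets are in a zigzag in the trough. The lead one is at (332,185) and the spout edge is at row 72. Next, a gentle flick toward bay c, with blob measurement of the tablets.

```bash
cat >> h.py <<'E'
def tabs(name=None):
    im=camera("wrist"); m=camera_model("wrist"); KP=(m["K"],m["T_tool_cam"])
    if name: cv2.imwrite(name,im)
    hsv=cv2.cvtColor(im,cv2.COLOR_BGR2RGB).astype(int)
    w=((hsv.min(2)>165)&((hsv[:,:,0]-hsv[:,:,2])>2)).astype(np.uint8)
    w=cv2.erode(w,np.ones((7,7)))
    n,_,st,ce=cv2.connectedComponentsWithStats(w)
    out=[]
    for i in range(1,n):
        if st[i,4]<40: continue
        p=ray(KP,ce[i],-.0096)
        if abs(p[1])<.02 and p[0]<.1: out.append((*(p[:2]*1000).round(),int(st[i,4])))
    return sorted(out,key=lambda t:-t[0])
E
python3 - <<'E'
from h import *
for t in tabs(): print(t)
m=camera_model("wrist");print(ray((m["K"],m["T_tool_cam"]),(320,72),.0004),)
E
```

```text
(np.float64(34.0), np.float64(5.0), 78)
(np.float64(25.0), np.float64(-5.0), 493)
(np.float64(13.0), np.float64(5.0), 491)
(np.float64(0.0), np.float64(-5.0), 441)
(np.float64(-12.0), np.float64(5.0), 396)
(np.float64(-25.0), np.float64(-5.0), 361)
(np.float64(-37.0), np.float64(5.0), 325)
[0.0837 0.0006 0.0004]
```

send_rows(
  targets="10 0 5 0 255;25 0 12 0 255;48 0 20 0 255;80 0 26 0 255;120 0 27 0 255;120 0 27 0 255;120 0 27 0 255",
)

```text
time: 5.5
ee_pos: [0.5063, -0.0047, 0.0335]
tcp_rot: [-179.9, 0.1, 50.0]
wrist_force: [-0.3, 0.5, -2.5]
opening: 0.0337
grasp_force: 60.0
```

```bash
python3 - <<'E'
from h import *
for t in tabs("pics/w3.png"): print(t)
E
```

```text
(np.float64(34.0), np.float64(-5.0), 145)
(np.float64(25.0), np.float64(5.0), 440)
(np.float64(12.0), np.float64(-6.0), 463)
(np.float64(-0.0), np.float64(5.0), 428)
(np.float64(-13.0), np.float64(-6.0), 383)
(np.float64(-26.0), np.float64(5.0), 355)
(np.float64(-38.0), np.float64(-6.0), 292)
```

View pics/w3.png

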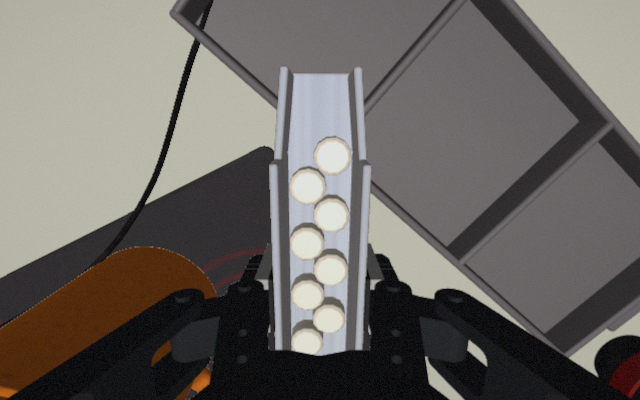

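Eight tablets are in view and have moved about 12 mm. The lead one is at (332,155) and the spout edge is at row 72, just inside bay c's near wall. I'll refine the tray pose from its rim corners at (172,12) and (570,355) and fix the blob threshold.

```bash
python3 - <<'E'
from h import *
M=model("wrist");print(bot.get_obs()["ee_pos"])
im=cv2.imread("pics/w3.png")
print("lead",im[155,332],"floor",im[120,320],im[90,320],"next",im[185,308],im[300,320])
A=ray(M,(172,12),.022);B=ray(M,(568,355),.022);d=A-B;L=np.linalg.norm(d);d/=L
n=np.array([d[1],-d[0],0])
c=(A+B)/2+n*.05
print(A,B,L,"ydir",np.degrees(np.arctan2(d[1],d[0])),"center",c,"a",c-d*.0887,"c",c+d*.0887)
a=np.radians(bot.get_obs()["tcp_rot"][2]); 
s=bot.get_obs()["ee_pos"]+.087*np.array([np.cos(a),np.sin(a),0])
for k,b in zip("abc",(c-d*.0887,c,c+d*.0887)): print(k,"spout rel bay (x,y)",(s-b)@n,(s-b)@d)
E
sed -i 's/>165)&((hsv\[:,:,0\]-hsv\[:,:,2\])>2/>165)\&((hsv[:,:,0]-hsv[:,:,2])>-4/' h.py
python3 - <<'E'
import sys;sys.path.insert(0,'.')
from h import *
for t in tabs(): print(t)
E
```

```text
[ 0.5062 -0.0051  0.0338]
lead [223 227 225] floor [199 185 181] [196 182 176] next [221 228 225] [198 214 219]
[0.5287 0.1178 0.022 ] [ 0.5726 -0.145   0.022 ] 0.2664583279954408 ydir 99.4895855976291 center [ 0.6    -0.0054  0.022 ] a [ 0.6146 -0.0929  0.022 ] c [0.5853 0.0821 0.022 ]
a spout rel bay (x,y) -0.026258050109824852 0.1609393448000196
b spout rel bay (x,y) -0.026258050109824807 0.07223934480001956
c spout rel bay (x,y) -0.026258050109824765 -0.016460655199980443
(np.float64(50.0), np.float64(6.0), 609)
(np.float64(38.0), np.float64(-5.0), 576)
(np.float64(25.0), np.float64(5.0), 526)
(np.float64(12.0), np.float64(-6.0), 470)
(np.float64(-1.0), np.float64(5.0), 433)
(np.float64(-13.0), np.float64(-6.0), 391)
(np.float64(-26.0), np.float64(5.0), 355)
(np.float64(-38.0), np.float64(-6.0), 296)
```

send_rows(
  targets="-40 0 0 0 255;-60 0 0 0 255;-70 0 0 0 255;-74 0 0 0 255;-70 0 0 0 255;-60 0 0 0 255;-40 0 0 0 255;0 0 0 0 255;0 0 0 0 255;0 0 0 0 255",
)

```text
time: 6.85
ee_pos: [0.5067, -0.0043, 0.0339]
tcp_rot: [-180.0, 0.0, 50.1]
wrist_force: [-0.4, 0.1, -2.6]
opening: 0.0333
grasp_force: 60.1
```

```bash
python3 -c "
from h import *
for t in tabs(): print(t)"
```

```text
(np.float64(72.0), np.float64(7.0), 386)
(np.float64(57.0), np.float64(-2.0), 209)
(np.float64(46.0), np.float64(5.0), 626)
(np.float64(33.0), np.float64(-5.0), 557)
(np.float64(20.0), np.float64(5.0), 510)
(np.float64(7.0), np.float64(-6.0), 454)
(np.float64(-5.0), np.float64(4.0), 416)
(np.float64(-20.0), np.float64(-5.0), 381)
```

send_rows(
  targets="-5 0 0 0 255;-14 0 0 0 255;-27 0 0 0 255;-43 0 0 0 255;-57 0 0 0 255;-67 0 0 0 255;-73 0 0 0 255;-75 0 0 0 255;-70 0 0 0 255;-60 0 0 0 255;-40 0 0 0 255;0 0 0 0 255;0 0 0 0 255;0 0 0 0 255",
)

```text
time: 8.65
ee_pos: [0.5067, -0.0044, 0.0339]
tcp_rot: [-180.0, 0.0, 50.1]
wrist_force: [-0.2, -0.7, -2.5]
opening: 0.0329
grasp_force: 60.1
```

```bash
python3 -c "
from h import *
for t in tabs('pics/w4.png'): print(t)"
```

```text
(np.float64(95.0), np.float64(2.0), 480)
(np.float64(67.0), np.float64(1.0), 163)
(np.float64(55.0), np.float64(7.0), 562)
(np.float64(43.0), np.float64(-5.0), 499)
(np.float64(31.0), np.float64(5.0), 549)
(np.float64(18.0), np.float64(-5.0), 495)
(np.float64(5.0), np.float64(5.0), 437)
(np.float64(-9.0), np.float64(-5.0), 400)
```

send_rows(
  targets="-5 0 0 0 255;-14 0 0 0 255;-27 0 0 0 255;-43 0 0 0 255;-59 0 0 0 255;-71 0 0 0 255;-79 0 0 0 255;-82 0 0 0 255;-78 0 0 0 255;-69 0 0 0 255;-49 0 0 0 255;0 0 0 0 255;0 0 0 0 255;0 0 0 0 255",
)

```text
time: 10.45
ee_pos: [0.5066, -0.0043, 0.0339]
tcp_rot: [-180.0, 0.0, 50.1]
wrist_force: [-0.0, -0.7, -1.5]
opening: 0.0337
grasp_force: 60.2
```

```bash
python3 -c "
from h import *
for t in tabs('pics/w5.png'): print(t)"
```

```text
(np.float64(95.0), np.float64(4.0), 240)
(np.float64(88.0), np.float64(-7.0), 176)
(np.float64(68.0), np.float64(6.0), 435)
(np.float64(54.0), np.float64(-3.0), 285)
(np.float64(45.0), np.float64(6.0), 593)
(np.float64(33.0), np.float64(-5.0), 554)
(np.float64(20.0), np.float64(4.0), 505)
(np.float64(7.0), np.float64(-6.0), 450)
```

View pics/w5.png

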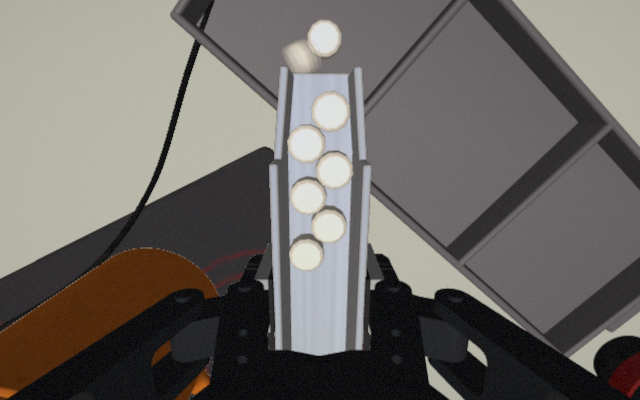

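Bay c now holds two tablets (at (323,38) and a still-moving one at (300,57)), and six remain in the shaker with the lead at (330,110). Shifting gently to bay b.

send_rows(
  targets="-2 3 -2 0 255;-6 8 -4 0 255;-13 15 -4 0 255;-22 25 -4 0 255;-31 36 -4 0 255;-40 47 -4 0 255;-47 56 -4 0 255;-53 62 -2 0 255;-56 66 0 0 255;-57 67 0 0 255;-57 67 0 0 255",
)

```text
time: 11.88
ee_pos: [0.5212, -0.0918, 0.0343]
tcp_rot: [-180.0, -0.0, 50.0]
wrist_force: [0.1, 0.3, -1.9]
opening: 0.0333
grasp_force: 60.2
```

send_rows(
  targets="-5 0 0 0 255;-14 0 0 0 255;-27 0 0 0 255;-43 0 0 0 255;-59 0 0 0 255;-71 0 0 0 255;-79 0 0 0 255;-82 0 0 0 255;-78 0 0 0 255;-69 0 0 0 255;-49 0 0 0 255;0 0 0 0 255;0 0 0 0 255;0 0 0 0 255",
)

```text
time: 13.62
ee_pos: [0.5214, -0.091, 0.034]
tcp_rot: [-180.0, 0.0, 50.1]
wrist_force: [-0.2, -0.1, -2.7]
opening: 0.033
grasp_force: 60.1
```

```bash
python3 -c "
from h import *
for t in tabs('pics/w6.png'): print(t)"
```

```text
(np.float64(96.0), np.float64(2.0), 530)
(np.float64(68.0), np.float64(1.0), 165)
(np.float64(55.0), np.float64(6.0), 670)
(np.float64(43.0), np.float64(-5.0), 588)
(np.float64(32.0), np.float64(6.0), 582)
(np.float64(20.0), np.float64(-4.0), 550)
```

One is out in bay b, five are left and the lead is at 68. Repeating the flick.

send_rows(
  targets="-5 0 0 0 255;-14 0 0 0 255;-27 0 0 0 255;-43 0 0 0 255;-59 0 0 0 255;-71 0 0 0 255;-79 0 0 0 255;-82 0 0 0 255;-78 0 0 0 255;-69 0 0 0 255;-49 0 0 0 255;0 0 0 0 255;0 0 0 0 255;0 0 0 0 255",
)

```text
time: 15.42
ee_pos: [0.5214, -0.091, 0.034]
tcp_rot: [-180.0, 0.0, 50.1]
wrist_force: [-1.1, 0.7, -1.4]
opening: 0.0333
grasp_force: 60.2
```

```bash
python3 -c "
from h import *
for t in tabs('pics/w7.png'): print(t)"
```

```text
(np.float64(98.0), np.float64(2.0), 266)
(np.float64(85.0), np.float64(-4.0), 149)
(np.float64(68.0), np.float64(6.0), 527)
(np.float64(53.0), np.float64(-3.0), 347)
(np.float64(44.0), np.float64(6.0), 643)
(np.float64(34.0), np.float64(-6.0), 603)
```

View pics/w7.png

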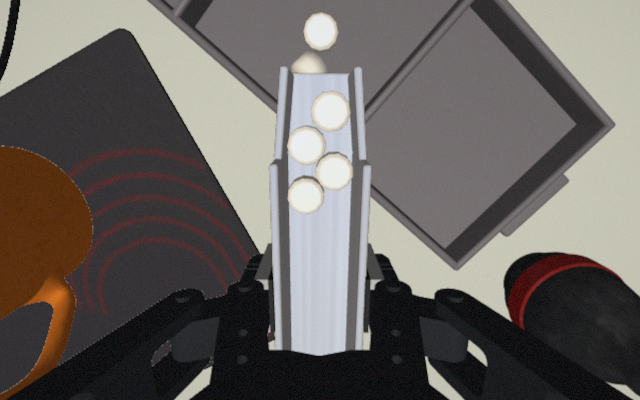

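Two are in bay b and four are left. One more flick here gives 2/3/3.

send_rows(
  targets="-5 0 0 0 255;-14 0 0 0 255;-27 0 0 0 255;-43 0 0 0 255;-59 0 0 0 255;-71 0 0 0 255;-79 0 0 0 255;-82 0 0 0 255;-78 0 0 0 255;-69 0 0 0 255;-49 0 0 0 255;0 0 0 0 255;0 0 0 0 255;0 0 0 0 255",
)

```text
time: 17.23
ee_pos: [0.5214, -0.091, 0.0339]
tcp_rot: [-180.0, 0.0, 50.1]
wrist_force: [0.5, -0.2, -2.2]
opening: 0.0336
grasp_force: 60.2
```

```bash
python3 -c "
from h import *
for t in tabs('pics/w8.png'): print(t)"
```

```text
(np.float64(98.0), np.float64(2.0), 267)
(np.float64(84.0), np.float64(5.0), 113)
(np.float64(68.0), np.float64(1.0), 245)
(np.float64(54.0), np.float64(6.0), 675)
(np.float64(42.0), np.float64(-5.0), 615)
```

send_rows(
  targets="-3 0 -2 1 255;-8 1 -5 3 255;-14 2 -5 7 255;-20 3 -5 12 255;-26 4 -5 17 255;-31 5 -5 22 255;-34 6 -4 27 255;-36 7 -2 31 255;-36 7 0 34 255;-36 7 0 35 255;-36 7 0 35 255",
)

```text
time: 18.65
ee_pos: [0.5033, -0.1244, 0.0346]
tcp_rot: [180.0, -0.0, 15.0]
wrist_force: [-0.2, 0.0, -1.2]
opening: 0.0334
grasp_force: 60.1
```

send_rows(
  targets="-5 0 0 0 255;-14 0 0 0 255;-27 0 0 0 255;-43 0 0 0 255;-59 0 0 0 255;-71 0 0 0 255;-79 0 0 0 255;-82 0 0 0 255;-78 0 0 0 255;-69 0 0 0 255;-49 0 0 0 255;0 0 0 0 255;0 0 0 0 255;0 0 0 0 255",
)

```text
time: 20.4
ee_pos: [0.5035, -0.1236, 0.0337]
tcp_rot: [-180.0, 0.1, 15.0]
wrist_force: [-0.1, 0.4, -1.3]
opening: 0.0337
grasp_force: 60.2
```

```bash
python3 -c "
from h import *
for t in tabs('pics/w9.png'): print(t)"
```

```text
(np.float64(95.0), np.float64(-1.0), 357)
(np.float64(71.0), np.float64(7.0), 150)
```

View pics/w9.png

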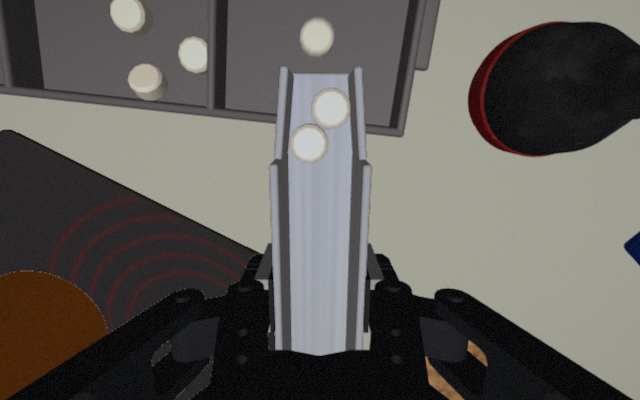

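Bay b holds three tablets, bay a has one, and two are left in the spout at (331,107) and (310,143). Two more flicks.

send_rows(
  targets="-5 0 0 0 255;-14 0 0 0 255;-27 0 0 0 255;-43 0 0 0 255;-59 0 0 0 255;-71 0 0 0 255;-79 0 0 0 255;-82 0 0 0 255;-78 0 0 0 255;-69 0 0 0 255;-49 0 0 0 255;0 0 0 0 255;0 0 0 0 255;0 0 0 0 255",
)

```text
time: 22.2
ee_pos: [0.5034, -0.1236, 0.0337]
tcp_rot: [-180.0, 0.1, 15.0]
wrist_force: [-0.8, -0.2, -1.8]
opening: 0.0332
grasp_force: 60.2
```

send_rows(
  targets="-5 0 0 0 255;-14 0 0 0 255;-27 0 0 0 255;-43 0 0 0 255;-59 0 0 0 255;-71 0 0 0 255;-79 0 0 0 255;-82 0 0 0 255;-78 0 0 0 255;-69 0 0 0 255;-49 0 0 0 255;0 0 0 0 255;0 0 0 0 255;0 0 0 0 255",
)

```text
time: 23.95
ee_pos: [0.5034, -0.1236, 0.0337]
tcp_rot: [-180.0, 0.1, 15.0]
wrist_force: [-0.3, -1.0, -1.9]
opening: 0.0335
grasp_force: 60.2
```

```bash
python3 -c "
from h import *
for t in tabs('pics/w10.png'): print(t)
cv2.imwrite('pics/top2.png',camera('top'))
a=cv2.imread('pics/w10.png');b=cv2.imread('pics/top2.png')[150:310,250:450]
b=cv2.resize(b,(400,320),interpolation=cv2.INTER_CUBIC);c=np.zeros((400,800,3),np.uint8);c[:,:400]=a[:,120:520];c[:320,400:]=b;cv2.imwrite('pics/m10.png',c)"
```

```text
(np.float64(96.0), np.float64(1.0), 371)
(np.float64(73.0), np.float64(20.0), 50)
```

View pics/m10.png

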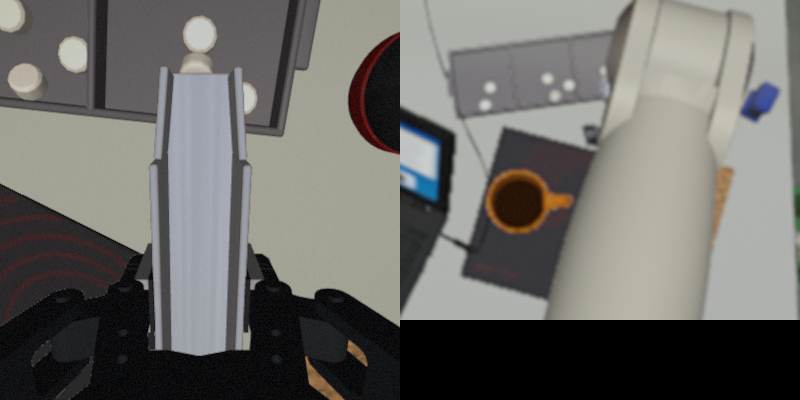

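The shaker is empty, with three tablets in bay a, three in bay b and two in bay c. Returning it to the mat.

send_rows(
  targets="-10 0 -10 0 255;-30 5 -28 4 255;-55 15 -35 10 255;-80 32 -35 17 255;-102 50 -35 24 255;-119 64 -35 30 255;-128 73 -30 34 255;-131 77 -20 35.5 255;-131 77 0 35.5 255;-131 77 12 35.5 255;-131 77 18 35.5 255;-131 77 18 35.5 255;-131 77 18 35.5 255",
)

```text
time: 25.68
ee_pos: [0.3971, -0.2323, 0.0168]
tcp_rot: [180.0, -0.0, -20.5]
wrist_force: [-0.0, 0.1, -1.8]
opening: 0.0333
grasp_force: 60.2
```

send_rows(
  targets="0 -1 3 0 255;0 -1 6 0 255;0 -1 8 0 255;0 -1 9 0 255;0 -1 9 0 255;0 -1 9 0 255",
)

```text
time: 26.42
ee_pos: [0.3972, -0.2314, 0.0074]
tcp_rot: [180.0, -0.0, -20.5]
wrist_force: [-0.9, -0.2, 2.1]
opening: 0.0335
grasp_force: 60.7
```

send_rows(
  targets="0 0 0 0 130;0 0 0 0 110;0 0 0 0 60;0 0 0 0 0;0 0 0 0 0;0 0 0 0 0;0 0 0 0 0;0 0 -10 0 0;0 0 -30 0 0;0 0 -70 0 0;0 0 -120 0 0;0 0 -170 0 0;0 0 -220 0 0;0 0 -220 0 0;0 0 -220 0 0",
)

```text
time: 28.3
ee_pos: [0.3971, -0.2313, 0.2273]
tcp_rot: [180.0, -0.0, -20.5]
wrist_force: [-0.3, 0.1, -0.4]
opening: 0.0854
grasp_force: 0.0
```

```bash
python3 -c "
from h import *
a=camera('wrist');s=camera('scene')[120:270,270:470]
c=np.zeros((600,800,3),np.uint8);c[:250,:]=cv2.resize(a[:200],(800,250));c[250:,100:567]=cv2.resize(s,(467,350));cv2.imwrite('pics/f.png',c)"
```

```text
(no output)
```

View pics/f.png

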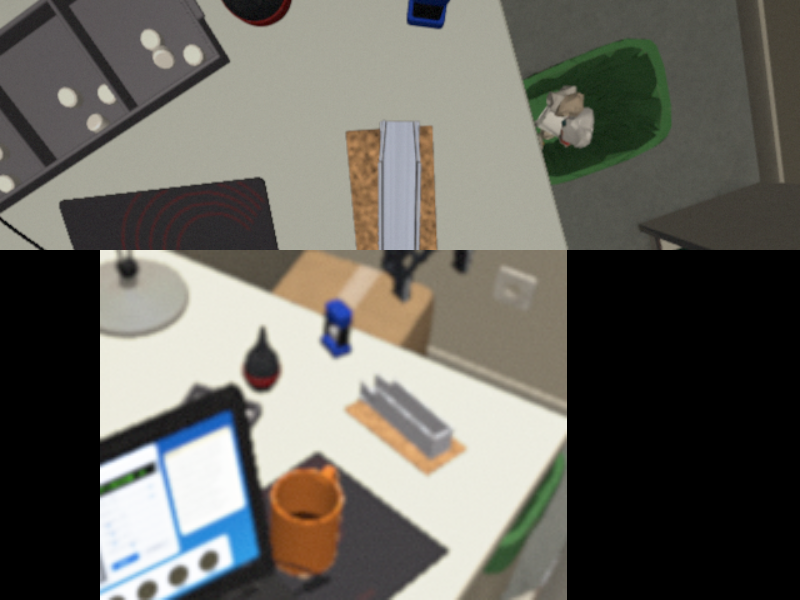

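The shaker stands empty and level on the mat at about (400,190), the tray shows 3, 3 and 2 tablets, and the blower, stamp and mug are still standing. Handing in.

```bash
python3 -c "
from workcell import ticket
print(ticket.job_done())"
```

```text
the job is handed in; nothing more can be done
None
```

The job is handed in: all eight tablets are in the tray (3 in bay a, 3 in bay b, 2 in bay c), the empty shaker is released level on its mat, and the blower, stamp and mug are still standing, after about 28 s of robot time.

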